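# Snap a stop clip onto a guide rod and set it against the collar

### The arm

A 6-joint arm with a two-finger parallel gripper is mounted at the origin on a cart in front of the work surface, level with it; the furniture and walls round the work are solid. World frame = base frame: x ahead of the robot, y to its left, z up, the work surface at z = 0. Lengths are in m, angles in rad, forces in N, time in s.
With the tool pointing down it reaches from about 0.425 to 0.95 m from the base axis. Payload 3.5 kg.
Tool frame: the origin (TCP) lies on the centre line of the jaws, within the pads' length; the fingertips stand 25 mm ahead of it and the grasp point (between the pads) lies 6 mm ahead of it; z points along the fingers, y is the line along which they close (so a half turn about z gives the same grasp; the last joint's range is limited). The gripper opens to 85 mm and grips with 20 to 120 N. Pads are 22 mm wide; open, the fingers measure 114 mm over their backs; the gripper's body (76 mm by 85 mm) begins 54 mm behind the grasp point. The pads swing forward as they close: fully open they stand 13 mm farther back than shut.
Start: joints at [1.196, 0.286, 1.577, -0, 1.279, -0.15], TCP at [0.15, 0.658, 0.226] pointing down, gripper open.
Joint ranges: [-2.77, 2.77], [-0.9, 2.22], [0.21, 2.48], [-1.53, 4.67], [0.24, 2.81], [-2.84, 2.84]. Speed limits (rad/s): [2.79, 2.79, 3.14, 3.14, 3.14, 3.14].

### API

Orientations are given as a rotation vector (axis times angle).
In Python, from bench import state, grab_frame, camera_info, close_job, search_frame, masks_of, tip_of gives the robot as it stands.
- The arm moves only by the shell command python3 -m crank 'ROWS' [OPENING] [FORCE]. ROWS is JSON, a list of rows, each an object with "delta_pos": the shift along the tool's x, y, z in mm, a list of three; "turn": the turn, a rotation vector about the tool's x, y, z in degrees, a list of three. A call has 1 to 5 rows; each row shifts and turns the commanded pose from where the row before left it, along the tool's axes as they then stand; what a row does not reach is not made up. A row lasts 1/8 s, in which the tool goes at most 62.5 mm and 10.7 degrees, less where a joint would pass 70% of its speed; a pose out of reach is approached as far as the arm can. A call is refused whole if a number of a shift passes 62.5 or a number of a turn 10.7, either way. A call with a gripper value outside its range is refused whole. OPENING is the closure in counts, from 0 (fully open) to 255 (shut), set as the call begins (- or left out, the last holds). The fingers move at their own pace and stop on an object; FORCE is the grip in N (left out, the last holds). Time passes only in rows, so rows that do not move let the fingers close. It gives the time, the measured TCP pose, the force, the opening and the grip force at its end, in the units of the state.
- state(): the state, without advancing time (a new reading comes with each control period).
- grab_frame(name): name is "scene" or "top" or "wrist"; returns the picture (420x560x3 uint8, red, green, blue); there is no depth.
- camera_info(name): a dict with "vfov" (degrees; the focal length in pixels is half the picture's height over the tangent of half this angle, whatever the lens; pixels are square), "cx", "cy" (the principal point, pixels), "R" (3x3) and "t" (3): a world point X has camera coordinates R X + t. Camera axes: x right, y down, z forward; pixel columns grow to the right and rows downward; lengths in m; the calibration is good to about 2 mm. A picture is of the moment at which its call begins: read the wrist's pose just before it. camera_info takes no time and is no camera call; for the wrist camera it gives the pose at the moment of the call.
- close_job(): hands the job in; it is judged then, once.
Trained networks look in the newest picture that a camera, given by its name, has taken for a name from the list of things; names that differ only in an ending like _2 or _b are one class to them, and where a whole thing is asked for, a point or a joint stands for the part that bears it (a point fixed in the world has none). Each returns a list of dicts, best first, with "conf" (0 to 1); they miss things now and then, are a little off and sometimes report something else, mostly with a low value. They report only what shows in the picture. A call takes as long as a camera call. They do not tell look-alikes from the thing itself.
- search_frame(camera, label): "location" ([x, y, z] in m, in world coordinates, good to about 4 mm: the middle of the surface that is visible of it).
- masks_of(camera, label): "mask" (420x560 bool, what is visible of it).
- tip_of(camera, label): "location" ([x, y, z] in m, in world coordinates, good to about 4 mm: a listed point, or the origin of a listed thing).
The state is a dict: "clock": time; "joint_positions": joint angles; "dq": joint speeds; "joint_torque": joint torques, N m; "eef_pos": TCP position; "orientation": TCP orientation; "ft_force": force on the tool from outside, world axes, zero at the start; "ft_torque": the same for the moment, N m; "gripper_width": finger opening in m; "finger_force": force on a finger pad.
Only numpy, scipy, OpenCV 4.12 (cv2) and the standard library are available. Lean on these libraries where they do the work, as an engineer would, in place of code of your own. Each camera call takes 0.05 s, during which the arm holds its last target. There are 200 camera calls.

### The job

Take the wide one of the two stop clips, keep its mouth down and press it onto the bare rod of the guide unit, well clear of the collar, until the rod has snapped fully home inside it; the rod gives on its rubber bushes, so press by feel and never with more than 20 N. Then slide the clip along the rod until it is flush against the collar and let go, leaving it upright and fully home there. Leave the narrow clip, the screwdriver, the tape roll and the sanding block where they are.

Things in the scene. Friction and masses are not known exactly. Their poses are not given: they have to be found in the camera images.
- wide_clip: the wide stop clip, loose, standing mouth down on the bench: a C-shaped clip, grey aluminium with two dark sprung steel jaws, 28 mm wide (its y, the direction of the rod), 31 mm across the jaws' feet (its x), 61 mm tall, about 90 g; the same either way round. Origin: centre of its underside; z up
- wide_clip_tab (a point): centre of the upright grip tab on top of the wide clip, 46 mm above its origin; the tab is 14 mm thick (x), 28 mm long (y), 30 mm high; pinch it across its 14 mm. Under it, 31 mm above the origin, the saddle widens to 26 mm
- wide_clip_mouth (a point): middle of the wide clip's mouth between two round sprung lips, 12 mm above its origin: 13.4 mm between the lips at rest, flaring to about 24 mm between the feet below. Pressed down over the 16 mm rod the jaws spread by themselves, at roughly 8 to 16 N, then snap shut under it
- wide_clip_bore (a point): centre of the wide clip's bore, 17 mm above the clip's origin; it lies on the rod's axis (within 1 mm) when the clip is fully home
- guide_rod: horizontal steel rod, 16 mm diameter. Origin: on its axis, midway between its pillars, 62 mm above the bench unloaded; y along the rod, z up. It yields straight down on rubber bushes, about 0.75 N per mm, damped, up to 28 mm, and comes back up. From y = 40 to 56 mm it carries a fixed dark shaft collar of 34 mm diameter; from y = -75 to 40 mm it is bare
- guide_stand: the fixed stand of the rod: grey base plate 84 x 210 x 8 mm with an aluminium pillar 36 mm wide (x), 84 mm tall at each end of the rod (y = -98 to -78 and 78 to 98 mm). Origin: centre of its underside; y along the rod
- collar_face (a point): centre of the collar's face that looks toward the bare part of the rod (toward the rod's -y); on the rod's axis. A clip flush against the collar has its bore centre 14 mm from here
- narrow_clip: the narrow stop clip, same shape and colours but only 14 mm wide along its y; stands loose near the wide one; not to be used. Origin: centre of its underside
- screwdriver: loose screwdriver lying on the bench, 156 mm long; leave alone
- tape_roll: loose roll of masking tape lying flat, 100 mm across, 25 mm high; leave alone
- sanding_block: loose sanding block, 95 x 58 x 28 mm; leave alone
Not all that is in view belongs to the job. What is shaped like the wide_clip but orange is not meant.

How it is judged:
By the outcome, as a careful person would: the job done as asked, in the order asked, and still so for the second after the job is handed in, with the robot touching nothing.
It also fails if it takes over 72 s, if anything falls off the work surface, if the arm or the gripper's body presses on something with over 40 N, if the wrist force passes 120 N, or if a joint passes its speed limit or range.

## Working session

There is one attempt and no reset: what is moved stays moved. The work goes in short steps, Python scripts to look and compute and a shell command to move; the robot and the scene stay as the last step left them, time stands still between calls to the robot, and variables do not carry over. Pictures are saved under pics/ and viewed, at most 10 in all, crops included, and the job is handed in when it is done.

```bash
mkdir -p pics; ls; python3 - <<'E'
from bench import *
import cv2,numpy as np
s=state();print({k:np.round(v,3).tolist() for k,v in s.items()})
ims=[]
for c in ("scene","top"):
    im=grab_frame(c);cv2.imwrite(f"pics/{c}0.png",im[:,:,::-1])
    for l in ("wide_clip","wide_clip_tab","guide_rod","collar_face","narrow_clip","guide_stand"):
        try:
            for d in tip_of(c,l)[:4]: print(c,l,round(d["conf"],2),np.round(d["location"],3))
        except Exception as e: print(l,e)
E
```

```text
pics
{'clock': 0.0, 'joint_positions': [1.196, 0.287, 1.578, 0.0, 1.279, -0.15], 'dq': [-0.001, -0.0, -0.002, 0.0, 0.0, 0.001], 'joint_torque': [0.001, -40.597, -29.264, -0.0, 0.006, -0.0], 'eef_pos': [0.15, 0.657, 0.225], 'orientation': [-0.352, -3.121, 0.004], 'ft_force': [0.088, 0.388, -0.176], 'ft_torque': [0.005, 0.004, 0.042], 'finger_force': 0.0, 'gripper_width': 0.085}
scene wide_clip 0.66 [ 0.436 -0.326 -0.   ]
scene wide_clip 0.59 [ 0.484  0.345 -0.002]
scene wide_clip 0.57 [0.488 0.271 0.   ]
scene wide_clip 0.56 [ 0.487  0.195 -0.001]
scene wide_clip_tab 0.8 [0.482 0.343 0.043]
scene wide_clip_tab 0.75 [0.488 0.199 0.044]
scene wide_clip_tab 0.68 [ 0.434 -0.324  0.   ]
scene wide_clip_tab 0.66 [ 0.532 -0.192  0.003]
scene guide_rod 0.86 [ 0.535 -0.196  0.063]
scene collar_face 0.68 [ 0.541 -0.159  0.064]
scene narrow_clip 0.59 [ 0.522  0.118 -0.003]
scene guide_stand 0.84 [ 0.534 -0.192  0.004]
scene guide_stand 0.68 [ 0.486  0.271 -0.002]
scene guide_stand 0.36 [ 0.698  0.134 -0.002]
top wide_clip 0.66 [ 0.397  0.257 -0.   ]
top wide_clip 0.6 [0.484 0.27  0.   ]
top wide_clip 0.52 [0.479 0.348 0.002]
top wide_clip 0.41 [ 0.488  0.196 -0.002]
top wide_clip_tab 0.6 [0.483 0.344 0.044]
top wide_clip_tab 0.58 [0.406 0.262 0.047]
top wide_clip_tab 0.52 [0.484 0.272 0.051]
top wide_clip_tab 0.42 [0.488 0.2   0.045]
top guide_rod 0.62 [ 0.438 -0.326 -0.   ]
top guide_rod 0.57 [ 0.536 -0.193  0.063]
top collar_face 0.73 [ 0.539 -0.156  0.061]
top narrow_clip 0.62 [ 0.522  0.126 -0.   ]
top guide_stand 0.68 [ 0.533 -0.196  0.001]
```

View pics/scene0.png

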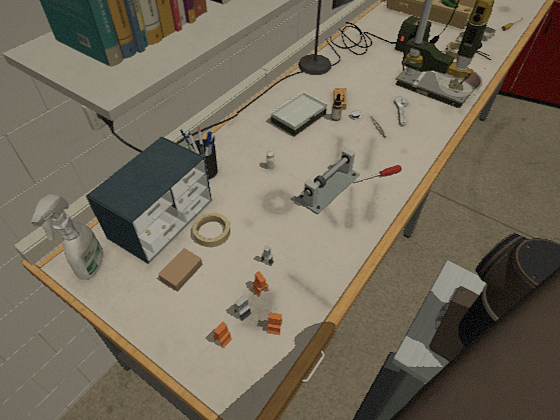

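View pics/top0.png

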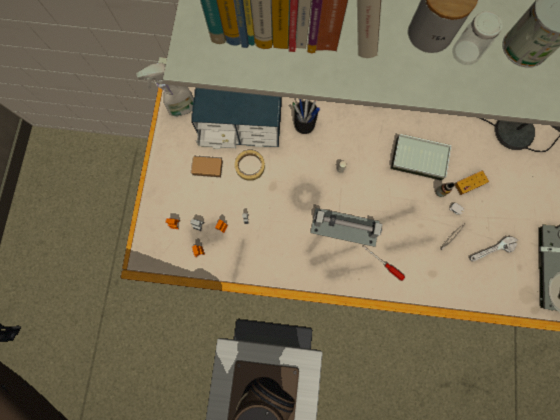

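The top view shows grey clips at (197,223), which is wide, and (246,215), which is narrow. The orange look-alikes are at (173,222), (222,225) and (199,249). The guide unit is at (346,227), with its collar at the left end. The target is the grey clip at (197,223), and I'll confirm it with an enlarged crop and outlines.

```bash
cat > h.py <<'E'
from bench import *
import numpy as np, cv2
from scipy.spatial.transform import Rotation as Ro
def R(): return Ro.from_rotvec(state()["orientation"])
def goal(p,yaw=None):
    """remaining shift (tool mm) and turn (deg, tool) to TCP p, tool z down, tool y at world angle yaw (deg)"""
    s=state();r=R();d=r.inv().apply(np.array(p)-s["eef_pos"])*1000
    print("shift",d.round(1),"toolY",np.round(r.as_matrix()[:,1],3))
    if yaw is not None:
        best=None
        for k in (0,180):
            a=np.radians(yaw+k);y=np.array([np.cos(a),np.sin(a),0]);z=np.array([0,0,-1.]);M=np.c_[np.cross(y,z),y,z]
            t=(r.inv()*Ro.from_matrix(M)).as_rotvec(degrees=True);print("turn",t.round(2))
    print("j6",round(s["joint_positions"][5],2))
def pix(c,X):
    i=camera_info(c);f=210/np.tan(np.radians(i["vfov"]/2));q=np.array(i["R"])@X+i["t"];return q[:2]/q[2]*f+[i["cx"],i["cy"]]
def ray(c,u,v,z):
    i=camera_info(c);f=210/np.tan(np.radians(i["vfov"]/2));Rm=np.array(i["R"]);o=-Rm.T@i["t"]
    d=Rm.T@np.array([(u-i["cx"])/f,(v-i["cy"])/f,1]);return o+d*(z-o[2])/d[2]
E
python3 - <<'E'
from h import *
i=camera_info("wrist");o=-np.array(i["R"]).T@i["t"];r=R()
print("cam in tool",r.inv().apply(o-state()["eef_pos"]).round(3),"axis tool",r.inv().apply(np.array(i["R"])[2]).round(3),i["vfov"])
goal([.45,.27,.25],0)
a=cv2.imread("pics/scene0.png")[235:350,195:310];b=cv2.imread("pics/top0.png")[200:260,160:260]
cv2.imwrite("pics/crop1.png",np.hstack([cv2.resize(a,(400,400),interpolation=2),cv2.resize(b,(400,400),interpolation=2)]))
E
```

```text
cam in tool [ 0.07  -0.001 -0.148] axis tool [-0.273 -0.001  0.962] 60.667865942927875
shift [-378.5 -311.5  -23.6] toolY [0.223 0.975 0.   ]
turn [ 0.   -0.   77.12]
turn [   0.      0.   -102.88]
j6 -0.15
```

View pics/crop1.png

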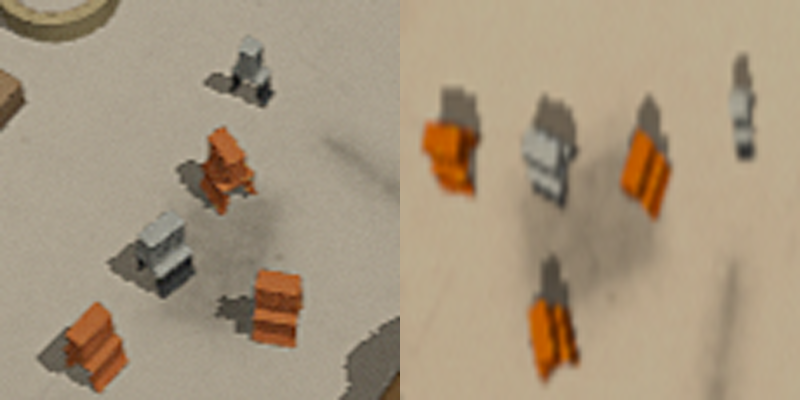

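The crop confirms it. The wide grey clip is the one amid three orange copies, and the narrow grey one stands apart.

```bash
python3 -m crank '[{"delta_pos":[-47,-39,-3],"turn":[0,0,0]},{"delta_pos":[-47,-39,-3],"turn":[0,0,0]},{"delta_pos":[-47,-39,-3],"turn":[0,0,0]},{"delta_pos":[-47,-39,-3],"turn":[0,0,0]},{"delta_pos":[-47,-39,-3],"turn":[0,0,0]}]' 90 30
python3 -m crank '[{"delta_pos":[-47,-39,-3],"turn":[0,0,0]},{"delta_pos":[-47,-39,-3],"turn":[0,0,0]},{"delta_pos":[-47,-39,-3],"turn":[0,0,0]},{"delta_pos":[0,0,0],"turn":[0,0,10]},{"delta_pos":[0,0,0],"turn":[0,0,10]}]'
python3 -m crank '[{"delta_pos":[0,0,0],"turn":[0,0,10]},{"delta_pos":[0,0,0],"turn":[0,0,10]},{"delta_pos":[0,0,0],"turn":[0,0,10]},{"delta_pos":[0,0,0],"turn":[0,0,10]},{"delta_pos":[0,0,0],"turn":[0,0,10]}]'
python3 - <<'E'
from h import *
im=grab_frame("wrist");cv2.imwrite("pics/w1.png",im[:,:,::-1])
for l in ("wide_clip","wide_clip_tab"):
    for d in tip_of("wrist",l)[:5]: print(l,round(d["conf"],2),np.round(d["location"],4))
goal([.485,.271,.25],0)
E
```

```text
clock: 1.32
eef_pos: [0.337, 0.414, 0.2418]
orientation: [0.352, 3.121, 0.001]
ft_force: [1.0, 1.7, 0.5]
gripper_width: 0.0551
finger_force: 0.0
clock: 1.95
eef_pos: [0.4482, 0.269, 0.2505]
orientation: [0.901, 3.009, 0.0]
ft_force: [-0.2, -0.4, 0.2]
gripper_width: 0.0551
finger_force: 0.0
clock: 2.58
eef_pos: [0.4474, 0.27, 0.2505]
orientation: [2.086, 2.349, 0.0]
ft_force: [0.7, -0.0, -0.4]
gripper_width: 0.0551
finger_force: 0.0
wide_clip 0.94 [0.4873 0.1953 0.0026]
wide_clip 0.87 [0.4854 0.2723 0.0017]
wide_clip 0.76 [ 0.4811  0.3479 -0.0016]
wide_clip 0.75 [ 0.3996  0.2595 -0.0021]
wide_clip_tab 0.85 [0.4008 0.2557 0.0474]
wide_clip_tab 0.76 [0.4809 0.2678 0.0507]
wide_clip_tab 0.75 [0.4839 0.1928 0.0458]
wide_clip_tab 0.69 [0.4778 0.3496 0.046 ]
shift [-3.8 37.4  0.5] toolY [0.992 0.127 0.   ]
turn [ 0.01 -0.    7.28]
turn [ 1.0000e-02  2.0000e-02 -1.7272e+02]
j6 0.22
```

View pics/w1.png

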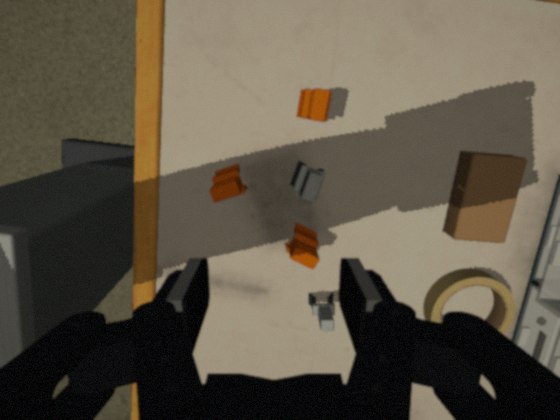

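The wrist view shows the wide grey clip at (308,181), orange copies at (315,104), (228,184) and (303,247), and the narrow clip at (322,310). Next I'll fit position and yaw with a model silhouette.

```bash
cat > fit.py <<'E'
from h import *
from scipy.optimize import minimize
def boxes(x,y,a):
    c,s=np.cos(a),np.sin(a);out=[]
    for w,z0,z1 in ((.031,0,.006),(.026,.006,.031),(.014,.031,.061)):
        out.append(np.array([[x+c*u*w/2-s*v*.014,y+s*u*w/2+c*v*.014,z] for u in(-1,1) for v in(-1,1) for z in(z0,z1)]))
    return out
def render(p,dx=0,k=4):
    im=np.zeros((420*k,560*k),np.uint8)
    for b in boxes(*p):
        q=np.array([pix("wrist",X) for X in b]);cv2.fillConvexPoly(im,cv2.convexHull(((q+.5)*k).astype(np.int32)),1)
    return cv2.resize(im.astype(np.float32),(560,420),interpolation=cv2.INTER_AREA)
def fit(m,p0):
    m=m.astype(np.float32)
    def cost(q):
        r=render((p0[0]+q[0]/1000,p0[1]+q[1]/1000,p0[2]+q[2]/50));return 1-np.minimum(r,m).sum()/np.maximum(r,m).sum()
    res=minimize(cost,[0,0,0],method="Nelder-Mead",options=dict(initial_simplex=[[0,0,0],[5,0,0],[0,5,0],[0,0,10]],maxiter=120))
    q=res.x;return np.array([p0[0]+q[0]/1000,p0[1]+q[1]/1000,np.degrees(p0[2]+q[2]/50)]),res.fun
E
python3 - <<'E'
from fit import *
im=cv2.imread("pics/w1.png")
t=pix("wrist",[.485,.271,.03]);print(t)
for d in masks_of("wrist","wide_clip")[:6]:
    m=d["mask"];ys,xs=np.nonzero(m);print(round(d["conf"],2),xs.mean().round(1),ys.mean().round(1),m.sum())
    if np.hypot(xs.mean()-t[0],ys.mean()-t[1])<20:
        for a in (-40,-15,15,40): p,c=fit(m,(.485,.271,np.radians(a)));print(a,p.round(4),round(c,3))
        M=m
k=im[135:225,260:360];o=k.copy();o[M[135:225,260:360]]=(0,0,255)
cv2.imwrite("pics/crop2.png",np.hstack([cv2.resize(k,(400,360),interpolation=2),cv2.resize(cv2.addWeighted(k,.5,o,.5,0),(400,360),interpolation=0)]))
E
```

```text
[310.43577779 180.06303303]
0.83 313.4 104.0 951
0.77 306.9 180.4 856
-40 [  0.4834   0.2701 -12.0866] 0.142Traceback (most recent call last):
  File "<stdin>", line 7, in <module>
  File "fit.py", line 17, in fit
    res=minimize(cost,[0,0,0],method="Nelder-Mead",options=dict(initial_simplex=[[0,0,0],[5,0,0],[0,5,0],[0,0,10]],maxiter=120))
    res = _minimize_neldermead(fun, x0, args, callback, bounds=bounds,
                               **options)
    fxcc = func(xcc)
    fx = function(np.copy(x), *(wrapper_args + args))
  File "fit.py", line 16, in cost
    r=render((p0[0]+q[0]/1000,p0[1]+q[1]/1000,p0[2]+q[2]/50));return 1-np.minimum(r,m).sum()/np.maximum(r,m).sum()
  File "fit.py", line 11, in render
    q=np.array([pix("wrist",X) for X in b]);cv2.fillConvexPoly(im,cv2.convexHull(((q+.5)*k).astype(np.int32)),1)
                ~~~^^^^^^^^^^^
  File "h.py", line 16, in pix
    i=camera_info(c);f=210/np.tan(np.radians(i["vfov"]/2));q=np.array(i["R"])@X+i["t"];return q[:2]/q[2]*f+[i["cx"],i["cy"]]
ValueError: time passes only in moves, steps and waits
```

```bash
sed -i 's/^def pix/import functools\ncamera_info=functools.cache(camera_info)\ndef pix/' h.py
cat > see.py <<'E'
from fit import *
def run(tag,x,y,z=.03,angs=(-40,0,30),save=True):
    im=grab_frame("wrist");t=pix("wrist",[x,y,z]);M=None
    for d in masks_of("wrist","wide_clip"):
        m=d["mask"];ys,xs=np.nonzero(m)
        if M is None and np.hypot(xs.mean()-t[0],ys.mean()-t[1])<40: M=m
    P=min((fit(M,(x,y,np.radians(a))) for a in angs),key=lambda p:p[1]);print("x,y,yaw",P[0].round(4),"cost",round(P[1],3))
    if save:
        h=45;u,v=int(t[0]),int(t[1]);sl=np.s_[max(v-h,0):v+h,u-h:u+h]
        k=im[sl][:,:,::-1].copy();o=cv2.resize(k,None,fx=8,fy=8,interpolation=2);k=cv2.resize(k,None,fx=4,fy=4,interpolation=2);o=cv2.resize(o,None,fx=.5,fy=.5)
        r=render((P[0][0],P[0][1],np.radians(P[0][2])))[sl];cs,_=cv2.findContours((cv2.resize(r,(o.shape[1],o.shape[0]))>.5).astype(np.uint8),0,1);cv2.drawContours(o,cs,-1,(0,0,255),1)
        for b in boxes(P[0][0],P[0][1],np.radians(P[0][2]))[2:]:
            q=(np.array([pix("wrist",X) for X in b[[1,3,7,5]]])-[u-h,max(v-h,0)]+.5)*4;cv2.polylines(o,[q.astype(np.int32)],True,(0,255,0),1)
        cv2.imwrite(f"pics/{tag}.png",np.hstack([k,o]))
    return P[0]
E
python3 -c "
from see import *
run('crop2',.485,.271)"
```

```text
x,y,yaw [  0.4833   0.2693 -13.0295] cost 0.124
```

View pics/crop2.png

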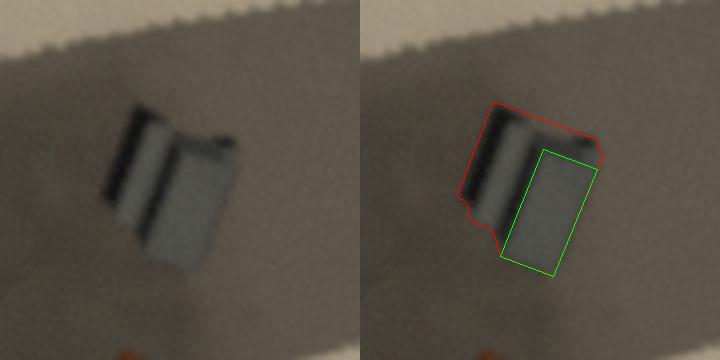

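```bash
python3 -m crank '[{"delta_pos":[0,0,0],"turn":[0,0,10.1]},{"delta_pos":[0,0,0],"turn":[0,0,10.1]},{"delta_pos":[0,0,0],"turn":[0,0,0]}]' 130 30
python3 -c "
from h import *
goal([.4833,.2693,.12],-13)"
```

```text
clock: 3.25
eef_pos: [0.4474, 0.2701, 0.2504]
orientation: [2.457, 1.958, 0.0]
ft_force: [0.5, -0.5, -0.3]
gripper_width: 0.0419
finger_force: 0.0
shift [  7.3  35.1 130.4] toolY [ 0.975 -0.223  0.   ]
turn [ 0.  -0.   0.1]
turn [   0.     0.  -179.9]
j6 0.57
```

```bash
python3 -m crank '[{"delta_pos":[2.4,12,43],"turn":[0,0,0]},{"delta_pos":[2.4,12,43],"turn":[0,0,0]},{"delta_pos":[2.4,11.2,44],"turn":[0,0,0]},{"delta_pos":[0,0,0],"turn":[0,0,0]}]'
python3 -c "
from see import *
p=run('w2',.4833,.2693,angs=(-20,-8),save=True)
goal([p[0],p[1],.06],p[2])"
```

```text
clock: 3.75
eef_pos: [0.4808, 0.268, 0.1162]
orientation: [-2.455, -1.955, 0.013]
ft_force: [-0.1, 0.3, 0.4]
gripper_width: 0.0418
finger_force: 0.0Traceback (most recent call last):
  File "<string>", line 3, in <module>
    p=run('w2',.4833,.2693,angs=(-20,-8),save=True)
  File "see.py", line 7, in run
    P=min((fit(M,(x,y,np.radians(a))) for a in angs),key=lambda p:p[1]);print("x,y,yaw",P[0].round(4),"cost",round(P[1],3))
  File "see.py", line 7, in <genexpr>
    P=min((fit(M,(x,y,np.radians(a))) for a in angs),key=lambda p:p[1]);print("x,y,yaw",P[0].round(4),"cost",round(P[1],3))
           ~~~^^^^^^^^^^^^^^^^^^^^^^^
  File "fit.py", line 14, in fit
    m=m.astype(np.float32)
      ^^^^^^^^
AttributeError: 'NoneType' object has no attribute 'astype'
```

```bash
python3 -c "
from h import *
im=grab_frame('wrist');cv2.imwrite('pics/w2.png',im[:,:,::-1]);print(pix('wrist',[.4833,.2693,.03]))
for d in masks_of('wrist','wide_clip'): ys,xs=np.nonzero(d['mask']);print(d['conf'],xs.mean(),ys.mean(),xs.size)
for d in tip_of('wrist','wide_clip'): print(d)
goal([.4833,.2693,.06],-13)"
```

```text
[273.08939051 211.03446416]
0.9 274.844359828653 212.96763445978107 2101
0.81 302.1915367483296 302.6818856718634 2694
0.62 162.0835370823146 255.08638956805217 2454
0.57 241.7827632163483 97.52820968458462 2251
{'location': [0.481, 0.3481, -0.0015], 'conf': 0.87}
{'location': [0.4862, 0.2712, -0.0013], 'conf': 0.74}
{'location': [0.4864, 0.1952, -0.0012], 'conf': 0.74}
{'location': [0.3978, 0.2586, -0.0021], 'conf': 0.71}
shift [-0.9 -1.4 63. ] toolY [ 0.974 -0.225  0.004]
turn [ 0.22 -0.14 -0.01]
turn [ -0.21  -0.35 179.99]
j6 0.55
```

View pics/w2.png

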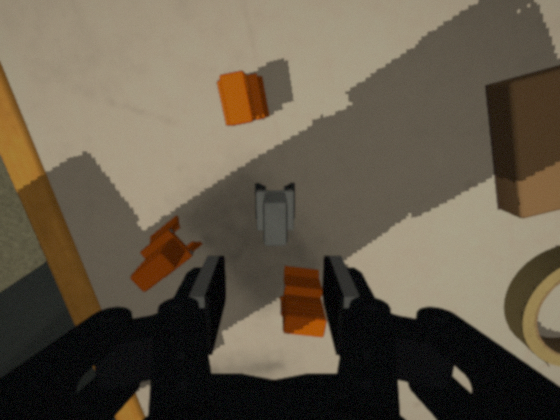

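The wide clip is at (275,213), aligned with the jaws, and the finger midline is at about column 274. I'll refine the fit once, then descend.

```bash
python3 -c "
from see import *
p=run('w3',.4833,.2693,angs=(-20,-8),save=False)
goal([p[0],p[1],.06],p[2])"
```

```text
x,y,yaw [  0.4833   0.2688 -11.9351] cost 0.134
shift [-1.1 -1.  62.5] toolY [ 0.974 -0.225  0.003]
turn [ 0.19 -0.11 -1.1 ]
turn [ -0.18  -0.29 178.9 ]
j6 0.55
```

```bash
python3 -m crank '[{"delta_pos":[-1,-1,30],"turn":[0,0,-0.8]},{"delta_pos":[0,0,22],"turn":[0,0,0]},{"delta_pos":[0,0,10],"turn":[0,0,0]},{"delta_pos":[0,0,0],"turn":[0,0,0]},{"delta_pos":[0,0,0],"turn":[0,0,0]}]'
python3 -m crank '[{"delta_pos":[0,0,0],"turn":[0,0,0]},{"delta_pos":[0,0,0],"turn":[0,0,0]},{"delta_pos":[0,0,0],"turn":[0,0,0]},{"delta_pos":[0,0,0],"turn":[0,0,0]},{"delta_pos":[0,0,0],"turn":[0,0,0]}]' 255 80
```

```text
clock: 4.72
eef_pos: [0.4831, 0.2687, 0.0596]
orientation: [2.446, 1.971, 0.003]
ft_force: [0.0, -0.4, 0.5]
gripper_width: 0.0421
finger_force: 0.0
clock: 5.35
eef_pos: [0.4821, 0.2683, 0.0583]
orientation: [-2.446, -1.971, 0.0]
ft_force: [-0.7, 0.4, -0.3]
gripper_width: 0.0002
finger_force: 0.0
```

```bash
python3 -c "
from h import *
s=state();print(s['gripper_width'],s['finger_force'],s['eef_pos'])
im=grab_frame('wrist');cv2.imwrite('pics/w4.png',im[:,:,::-1])
for d in tip_of('wrist','wide_clip'): print(d)
print(pix('wrist',[.4833,.2688,.061]),pix('wrist',np.array(s['eef_pos'])-[0,0,.025]))
"
```

```text
0.00018512876800763297 0.0 [0.48210854 0.26832414 0.05829469]
{'location': [0.4809, 0.3465, 0.0007], 'conf': 0.89}
{'location': [0.485, 0.273, 0.0009], 'conf': 0.87}
{'location': [0.3992, 0.2604, -0.0034], 'conf': 0.87}
{'location': [0.4838, 0.2711, 0.0141], 'conf': 0.57}
[277.70508419 267.88908472] [275.07887588 246.08422147]
```

View pics/w4.png

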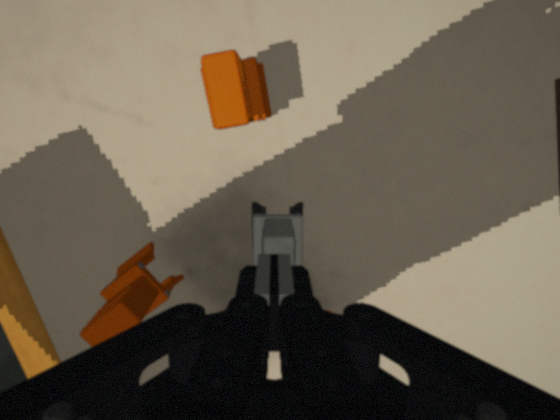

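```bash
python3 -c "
from see import *
im=cv2.imread('pics/w4.png');u,v,h=275,260,65
k=cv2.resize(im[v-h:v+h,u-h:u+h],(390*1,390),interpolation=2);o=k.copy()
k=cv2.convertScaleAbs(k,alpha=1.6,beta=20)
f=lambda X:tuple(int(t) for t in (pix('wrist',X)-[u-h,v-h]+.5)*3)
for b,c in zip(boxes(.4833,.2688,np.radians(-12.3)),((255,0,0),(0,255,255),(0,255,0))):
    for i in (0,1): cv2.polylines(o,[np.array([f(X) for X in b[[0+i,2+i,6+i,4+i]]])],True,c,1)
e=np.array(state()['eef_pos'])
for z in (.0,.025,): cv2.circle(o,f(e-[0,0,z]),3,(0,0,255),-1)
cv2.imwrite('pics/c4.png',np.hstack([k,o]))
"
```

```text
(no output)
```

View pics/c4.png

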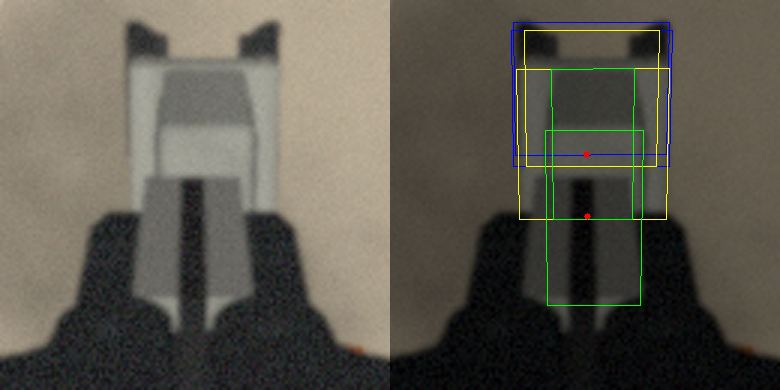

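The clip matches the model exactly, but the shut fingers lie over the tab and hide it. Triangulating the finger corners puts the tips about 9–11 mm behind the reported TCP instead of 25 mm ahead. I'll trust the picture: open, then go about 30 mm lower.

```bash
python3 -m crank '[{"delta_pos":[0,0,0],"turn":[0,0,0]},{"delta_pos":[0,0,0],"turn":[0,0,0]},{"delta_pos":[0,0,0],"turn":[0,0,0]},{"delta_pos":[0,0,0],"turn":[0,0,0]}]' 130 30
python3 -m crank '[{"delta_pos":[0,0,10],"turn":[0,0,0]},{"delta_pos":[0,0,5],"turn":[0,0,0]},{"delta_pos":[0,0,0],"turn":[0,0,0]}]'
python3 -m crank '[{"delta_pos":[0,0,5],"turn":[0,0,0]},{"delta_pos":[0,0,5],"turn":[0,0,0]},{"delta_pos":[0,0,0],"turn":[0,0,0]}]'
python3 -c "
from see import *
goal([.4833,.2688,.028],-12.3)
print(state()['ft_force'],state()['joint_positions'])"
```

```text
clock: 5.95
eef_pos: [0.4821, 0.2684, 0.0583]
orientation: [-2.446, -1.971, 0.0]
ft_force: [-0.2, -0.3, 0.2]
gripper_width: 0.0418
finger_force: 0.0
clock: 6.32
eef_pos: [0.4814, 0.2681, 0.0423]
orientation: [-2.446, -1.971, 0.003]
ft_force: [0.9, 0.2, -0.5]
gripper_width: 0.0415
finger_force: 0.0
clock: 6.7
eef_pos: [0.4817, 0.2682, 0.0327]
orientation: [-2.446, -1.971, 0.002]
ft_force: [0.5, 0.2, -0.1]
gripper_width: 0.0418
finger_force: 0.0
shift [0.9 1.4 4.7] toolY [ 0.977 -0.213 -0.001]
turn [-0.06  0.03  0.02]
turn [-5.0000e-02 -9.0000e-02 -1.7998e+02]
j6 0.54
[ 0.51009851  0.20332416 -0.05338226] [3.23965544e-01 2.61834163e-01 2.00100356e+00 1.08975118e-05
 8.79905873e-01 5.38324831e-01]
```

```bash
python3 -m crank '[{"delta_pos":[1,1.4,2],"turn":[0,0,0]},{"delta_pos":[0,0,2],"turn":[0,0,0]},{"delta_pos":[0,0,0],"turn":[0,0,0]}]'
python3 -m crank '[{"delta_pos":[0,0,0],"turn":[0,0,0]},{"delta_pos":[0,0,0],"turn":[0,0,0]},{"delta_pos":[0,0,0],"turn":[0,0,0]},{"delta_pos":[0,0,0],"turn":[0,0,0]}]' 255 30
```

```text
clock: 7.08
eef_pos: [0.4836, 0.269, 0.0292]
orientation: [-2.446, -1.971, 0.0]
ft_force: [-0.1, -0.3, -0.7]
gripper_width: 0.0417
finger_force: 0.0
clock: 7.58
eef_pos: [0.4838, 0.2691, 0.0295]
orientation: [2.446, 1.971, 0.0]
ft_force: [0.3, 0.2, 1.3]
gripper_width: 0.0133
finger_force: 34.3
```

Gripped: 13.3 mm opening, 34 N. I'll tighten the grip, lift, and carry it toward the rod.

```bash
python3 -m crank '[{"delta_pos":[0,0,0],"turn":[0,0,0]},{"delta_pos":[0,0,0],"turn":[0,0,0]},{"delta_pos":[0,0,-30],"turn":[0,0,0]},{"delta_pos":[0,0,-50],"turn":[0,0,0]},{"delta_pos":[0,0,-52],"turn":[0,0,0]}]' 255 90
python3 -m crank '[{"delta_pos":[-54,18.6,0],"turn":[0,0,0]},{"delta_pos":[-54,18.6,0],"turn":[0,0,0]},{"delta_pos":[-54,18.6,0],"turn":[0,0,0]},{"delta_pos":[-54,18.6,0],"turn":[0,0,0]},{"delta_pos":[-54,18.6,0],"turn":[0,0,0]}]'
python3 -m crank '[{"delta_pos":[-54,18.6,0],"turn":[0,0,0]},{"delta_pos":[-54,18.6,0],"turn":[0,0,0]},{"delta_pos":[0,0,0],"turn":[0,0,0]},{"delta_pos":[0,0,0],"turn":[0,0,0]}]'
python3 -c "
from h import *
im=grab_frame('wrist');cv2.imwrite('pics/w5.png',im[:,:,::-1])
for l in ('guide_rod','collar_face','guide_stand','wide_clip','wide_clip_bore'):
    for _ in range(2):
        for d in tip_of('wrist',l)[:2]: print(l,round(d['conf'],2),np.round(d['location'],4))
print(state()['eef_pos'],state()['ft_force'],state()['gripper_width'])
for X in ([.536,-.195,.07],[.541,-.159,.07]): print(pix('wrist',X))
"
```

```text
clock: 8.2
eef_pos: [0.4829, 0.2687, 0.1615]
orientation: [-2.446, -1.971, 0.003]
ft_force: [0.3, 0.4, -1.1]
gripper_width: 0.0122
finger_force: 88.5
clock: 8.82
eef_pos: [0.5168, -0.0163, 0.1609]
orientation: [-2.446, -1.971, 0.0]
ft_force: [1.2, 0.4, -1.1]
gripper_width: 0.0127
finger_force: 88.5
clock: 9.32
eef_pos: [0.53, -0.1277, 0.1605]
orientation: [-2.446, -1.969, 0.001]
ft_force: [-0.1, 0.5, -0.2]
gripper_width: 0.0123
finger_force: 88.5
guide_rod 0.46 [ 0.5262 -0.1255  0.1418]
guide_rod 0.46 [ 0.5262 -0.1255  0.1418]
collar_face 0.65 [ 0.5382 -0.1537  0.0609]
collar_face 0.3 [ 0.5277 -0.1279  0.1332]
collar_face 0.65 [ 0.5382 -0.1537  0.0609]
collar_face 0.3 [ 0.5277 -0.1279  0.1332]
guide_stand 0.93 [ 0.5352 -0.1956  0.0042]
guide_stand 0.93 [ 0.5352 -0.1956  0.0042]
wide_clip 0.8 [ 0.5308 -0.1234  0.1323]
wide_clip 0.8 [ 0.5308 -0.1234  0.1323]
[ 0.53061148 -0.12773528  0.16139779] [ 0.55737159  0.30693364 -1.39374451] 0.012142509731977055
[301.1109072  294.03900903]
[298.24107602 248.5801544 ]
```

View pics/w5.png

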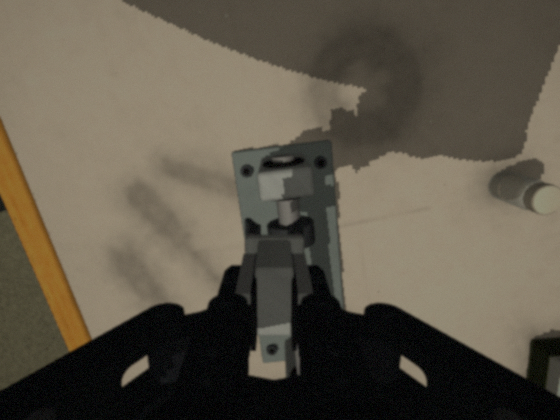

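The wrist view shows the clip held. The stand plate's near corners are at (233,152) and (331,141), its right edge runs to (344,305), the pillar top is near (286,182) and the collar near (290,232). Now I'll compute the stand pose.

```bash
python3 -c "
from h import *
g=cv2.imread('pics/w5.png',0)
c=cv2.cornerSubPix(g,np.float32([[233,152],[331,141]]).reshape(-1,1,2),(5,5),(-1,-1),(3,40,.01)).reshape(-1,2);print(c)
# right edge: strongest vertical-ish edge per row ; left edge
def edge(rows,x0,x1,u0,u1):
    P=[]
    b=cv2.GaussianBlur(g,(5,5),1).astype(float)
    for v in rows:
        xc=x0+(x1-x0)*(v-u0)/(u1-u0);r=np.arange(int(xc)-8,int(xc)+9);d=np.abs(b[v,r+1]-b[v,r-1]);P.append((r[d.argmax()],v))
    return np.array(P)
A=np.array([ray('wrist',u,v,.008)[:2] for u,v in c]);print('corners',A.round(4),'width',np.linalg.norm(A[0]-A[1]).round(4))
for nm,P in (('R',edge(range(160,290,4),331,343,141,300)),('L',edge(range(160,225,3),233,240,152,230))):
    W=np.array([ray('wrist',u,v,.008)[:2] for u,v in P]);l=cv2.fitLine(W.astype(np.float32),cv2.DIST_HUBER,0,1e-4,1e-4).ravel();d=l[:2]*np.sign(l[1]);print(nm,'dir deg',np.degrees(np.arctan2(d[1],d[0])).round(2),'rms',np.abs((W-l[2:])@[-d[1],d[0]]).mean().round(4),'pt',l[2:])
e=A[1]-A[0];print('end edge deg',np.degrees(np.arctan2(e[1],e[0])).round(2))
d=np.array([-e[1],e[0]])/np.linalg.norm(e);
for s in (1,-1):
  print('centre?',(A.mean(0)+s*d*.105).round(4))
grab_frame('top')
for _ in range(1):
  for d in masks_of('top','guide_stand')[:1]:
    q=cv2.minAreaRect(np.argwhere(d['mask'])[:,::-1].astype(np.float32));bx=cv2.boxPoints(q);print(np.array([ray('top',u,v,.008)[:2] for u,v in bx]).round(3),d['conf'])
"
```

```text
[[231.16072 151.4473 ]
 [330.66458 139.68376]]
corners [[ 0.5024 -0.0873]
 [ 0.5851 -0.0955]] width 0.0832
R dir deg 84.34 rms 0.001 pt [ 0.5797083  -0.17068815]
L dir deg 80.95 rms 0.002 pt [ 0.49968848 -0.11629733]
end edge deg -5.67
centre? [0.5541 0.0131]
centre? [ 0.5334 -0.1959]
[[ 0.492 -0.211]
 [ 0.584 -0.241]
 [ 0.56  -0.319]
 [ 0.469 -0.288]] 0.8
```

```bash
python3 -m crank '[{"delta_pos":[0,0,0],"turn":[0,0,-6.6]},{"delta_pos":[0,0,0],"turn":[0,0,0]},{"delta_pos":[0,0,0],"turn":[0,0,0]}]'
python3 -c "
from h import *
goal([.5323,-.2156,.105],-5.7)"
```

```text
clock: 10.35
eef_pos: [0.5305, -0.1281, 0.1613]
orientation: [-2.331, -2.107, 0.0]
ft_force: [0.2, -0.7, -1.8]
gripper_width: 0.0126
finger_force: 88.5
shift [-86.9  10.6  56.3] toolY [ 0.995 -0.101 -0.   ]
turn [-0.    0.   -0.08]
turn [  0.     0.   179.92]
j6 -0.32
```

```bash
python3 -m crank '[{"delta_pos":[-43.5,5.3,0],"turn":[0,0,0]},{"delta_pos":[-43.4,5.3,0],"turn":[0,0,0]},{"delta_pos":[0,0,30],"turn":[0,0,0]},{"delta_pos":[0,0,20],"turn":[0,0,0]},{"delta_pos":[0,0,6],"turn":[0,0,0]}]'
python3 -m crank '[{"delta_pos":[0,0,0],"turn":[0,0,0]}]'
python3 -c "
from h import *
im=grab_frame('wrist');cv2.imwrite('pics/w6.png',im[:,:,::-1])
for l in ('guide_rod','collar_face','guide_stand','wide_clip','wide_clip_bore','wide_clip_tab'):
        for d in tip_of('wrist',l)[:2]: print(l,round(d['conf'],2),np.round(d['location'],4))
grab_frame('scene')
for l in ('guide_rod','collar_face','wide_clip_bore','wide_clip_tab'):
        for d in tip_of('scene',l)[:2]: print('scene',l,round(d['conf'],2),np.round(d['location'],4))
goal([.5323,-.2156,.0875],-5.7);print(state()['ft_force'],state()['eef_pos'])"
```

```text
clock: 10.98
eef_pos: [0.5313, -0.2144, 0.1031]
orientation: [-2.326, -2.106, 0.002]
ft_force: [-0.5, -0.4, -0.7]
gripper_width: 0.0122
finger_force: 88.5
clock: 11.1
eef_pos: [0.5324, -0.215, 0.105]
orientation: [-2.328, -2.109, 0.0]
ft_force: [-1.0, 0.7, -1.1]
gripper_width: 0.0129
finger_force: 88.5
guide_rod 0.65 [ 0.5323 -0.1954  0.0023]
collar_face 0.85 [ 0.5377 -0.1527  0.0638]
guide_stand 0.91 [ 5.356e-01 -1.944e-01  4.000e-04]
wide_clip 0.95 [ 0.5333 -0.2154  0.0773]
wide_clip_bore 0.66 [ 0.5332 -0.2143  0.0894]
wide_clip_tab 0.69 [ 0.5267 -0.2183  0.1265]
scene guide_rod 0.76 [ 0.5338 -0.193   0.0623]
scene collar_face 0.82 [ 0.5405 -0.1587  0.0612]
scene wide_clip_bore 0.77 [0.4794 0.346  0.0164]
scene wide_clip_bore 0.69 [0.3981 0.2577 0.0198]
scene wide_clip_tab 0.53 [0.4873 0.1967 0.0445]
scene wide_clip_tab 0.5 [0.4805 0.3442 0.0449]
shift [-0.1 -0.2 17.9] toolY [ 0.995 -0.099  0.   ]
turn [0.01 0.01 0.02]
turn [-1.0000e-02  1.0000e-02 -1.7998e+02]
j6 -0.46
[ 0.41853157 -0.25796235 -0.66482786] [ 0.53250476 -0.21555778  0.10542549]
```

```bash
for i in 1; do python3 -m crank '[{"delta_pos":[0,0,4],"turn":[0,0,0]},{"delta_pos":[0,0,4],"turn":[0,0,0]},{"delta_pos":[0,0,3],"turn":[0,0,0]},{"delta_pos":[0,0,2],"turn":[0,0,0]},{"delta_pos":[0,0,2],"turn":[0,0,0]}]'; done; python3 -m crank '[{"delta_pos":[0,0,2],"turn":[0,0,0]},{"delta_pos":[0,0,2],"turn":[0,0,0]}]'
```

```text
clock: 12.32
eef_pos: [0.5325, -0.2155, 0.0902]
orientation: [-2.329, -2.109, -0.0]
ft_force: [-0.2, -0.6, -0.7]
gripper_width: 0.0123
finger_force: 88.5
clock: 12.58
eef_pos: [0.5325, -0.2156, 0.0863]
orientation: [2.329, 2.109, -0.0]
ft_force: [-0.5, -0.1, 0.6]
gripper_width: 0.0122
finger_force: 88.5
```

```bash
python3 -m crank '[{"delta_pos":[0,0,2],"turn":[0,0,0]},{"delta_pos":[0,0,2],"turn":[0,0,0]},{"delta_pos":[0,0,0],"turn":[0,0,0]}]'
```

```text
clock: 12.95
eef_pos: [0.5324, -0.2156, 0.0824]
orientation: [-2.328, -2.109, 0.001]
ft_force: [-2.7, 0.0, 0.6]
gripper_width: 0.013
finger_force: 89.0
```

```bash
python3 -m crank '[{"delta_pos":[0,-0.8,1],"turn":[0,0,0]},{"delta_pos":[0,0,1],"turn":[0,0,0]},{"delta_pos":[0,0,0],"turn":[0,0,0]}]'; python3 -m crank '[{"delta_pos":[0,0,1.5],"turn":[0,0,0]},{"delta_pos":[0,0,1.5],"turn":[0,0,0]},{"delta_pos":[0,0,0],"turn":[0,0,0]}]'
```

```text
clock: 13.32
eef_pos: [0.5315, -0.2155, 0.0803]
orientation: [-2.329, -2.109, 0.001]
ft_force: [-1.9, 0.3, 2.0]
gripper_width: 0.0124
finger_force: 89.0
clock: 13.7
eef_pos: [0.5317, -0.2156, 0.0774]
orientation: [2.329, 2.109, -0.0]
ft_force: [-2.8, -0.5, 4.2]
gripper_width: 0.0126
finger_force: 89.4
```

```bash
python3 -m crank '[{"delta_pos":[0,-1,1.5],"turn":[0,0,0]},{"delta_pos":[0,0,1.5],"turn":[0,0,0]},{"delta_pos":[0,0,0],"turn":[0,0,0]}]'; python3 -m crank '[{"delta_pos":[0,0,1.5],"turn":[0,0,0]},{"delta_pos":[0,0,1.5],"turn":[0,0,0]},{"delta_pos":[0,0,0],"turn":[0,0,0]}]'
```

```text
clock: 14.08
eef_pos: [0.5316, -0.2156, 0.0752]
orientation: [2.327, 2.107, 0.002]
ft_force: [-2.3, 1.2, 7.1]
gripper_width: 0.0122
finger_force: 89.5
clock: 14.45
eef_pos: [0.5318, -0.2157, 0.0726]
orientation: [2.327, 2.107, 0.002]
ft_force: [-2.2, 1.2, 8.0]
gripper_width: 0.0125
finger_force: 89.6
```

```bash
python3 -m crank '[{"delta_pos":[0,0,1.5],"turn":[0,0,0]},{"delta_pos":[0,0,1.5],"turn":[0,0,0]},{"delta_pos":[0,0,0],"turn":[0,0,0]}]'; python3 -m crank '[{"delta_pos":[0,0,1],"turn":[0,0,0]},{"delta_pos":[0,0,1],"turn":[0,0,0]},{"delta_pos":[0,0,0],"turn":[0,0,0]}]'
```

```text
clock: 14.82
eef_pos: [0.5319, -0.2159, 0.0696]
orientation: [2.327, 2.107, 0.002]
ft_force: [-1.5, 0.2, 5.2]
gripper_width: 0.0127
finger_force: 89.7
clock: 15.2
eef_pos: [0.5316, -0.2158, 0.0668]
orientation: [2.327, 2.107, 0.002]
ft_force: [-0.1, 0.5, 4.2]
gripper_width: 0.0128
finger_force: 89.4
```

```bash
python3 -m crank '[{"delta_pos":[0,0,2],"turn":[0,0,0]},{"delta_pos":[0,0,2],"turn":[0,0,0]},{"delta_pos":[0,0,0],"turn":[0,0,0]}]'; python3 -m crank '[{"delta_pos":[0,0,2],"turn":[0,0,0]},{"delta_pos":[0,0,2],"turn":[0,0,0]},{"delta_pos":[0,0,0],"turn":[0,0,0]}]'
```

```text
clock: 15.58
eef_pos: [0.5316, -0.2158, 0.0633]
orientation: [2.328, 2.107, 0.001]
ft_force: [-1.3, -0.1, 7.4]
gripper_width: 0.0123
finger_force: 89.6
clock: 15.95
eef_pos: [0.5316, -0.2158, 0.0598]
orientation: [2.328, 2.107, 0.001]
ft_force: [-1.6, 0.3, 10.0]
gripper_width: 0.0125
finger_force: 90.0
```

Snapped home: the force dropped and now rises at about the bush rate. I'll release the preload and slide toward the collar.

```bash
python3 -m crank '[{"delta_pos":[0,0,-4],"turn":[0,0,0]},{"delta_pos":[0,0,-4],"turn":[0,0,0]},{"delta_pos":[0,0,-4],"turn":[0,0,0]},{"delta_pos":[0,0,-3],"turn":[0,0,0]},{"delta_pos":[0,0,0],"turn":[0,0,0]}]'; python3 -m crank '[{"delta_pos":[4,0,0],"turn":[0,0,0]},{"delta_pos":[4,0,0],"turn":[0,0,0]},{"delta_pos":[4,0,0],"turn":[0,0,0]},{"delta_pos":[4,0,0],"turn":[0,0,0]},{"delta_pos":[4,0,0],"turn":[0,0,0]}]'
```

```text
clock: 16.58
eef_pos: [0.5312, -0.2156, 0.0733]
orientation: [2.328, 2.107, 0.001]
ft_force: [4.1, -1.8, -0.3]
gripper_width: 0.0127
finger_force: 88.6
clock: 17.2
eef_pos: [0.5328, -0.1953, 0.0734]
orientation: [2.328, 2.108, -0.0]
ft_force: [3.6, -4.3, -0.1]
gripper_width: 0.012
finger_force: 88.6
```

```bash
python3 -m crank '[{"delta_pos":[4,0.8,0],"turn":[0,0,0]},{"delta_pos":[4,0,0],"turn":[0,0,0]},{"delta_pos":[4,0,0],"turn":[0,0,0]},{"delta_pos":[4,0,0],"turn":[0,0,0]},{"delta_pos":[3,0,0],"turn":[0,0,0]}]'; python3 -m crank '[{"delta_pos":[1.5,0,0],"turn":[0,0,0]},{"delta_pos":[1,0,0],"turn":[0,0,0]}]'; python3 -c "
from h import *
grab_frame('wrist')
for l in ('collar_face','wide_clip_bore','wide_clip'):
        for d in tip_of('wrist',l)[:2]: print(l,round(d['conf'],2),np.round(d['location'],4))"
```

```text
clock: 17.82
eef_pos: [0.5351, -0.1763, 0.0732]
orientation: [-2.328, -2.109, 0.001]
ft_force: [0.9, -2.9, -0.6]
gripper_width: 0.0125
finger_force: 88.5
clock: 18.08
eef_pos: [0.5354, -0.1741, 0.0732]
orientation: [-2.328, -2.109, 0.001]
ft_force: [0.1, -1.8, -0.6]
gripper_width: 0.0121
finger_force: 88.5
collar_face 0.63 [ 0.5381 -0.1554  0.0613]
wide_clip_bore 0.68 [ 0.5334 -0.1719  0.0576]
wide_clip 0.62 [ 0.536  -0.1738  0.0446]
```

```bash
python3 -m crank '[{"delta_pos":[1,0,0],"turn":[0,0,0]},{"delta_pos":[1,0,0],"turn":[0,0,0]}]'; python3 -m crank '[{"delta_pos":[1,0,0],"turn":[0,0,0]},{"delta_pos":[0,0,0],"turn":[0,0,0]}]';python3 -m crank '[{"delta_pos":[1,0,0],"turn":[0,0,0]},{"delta_pos":[0,0,0],"turn":[0,0,0]}]'
```

```text
clock: 18.52
eef_pos: [0.5356, -0.1723, 0.0732]
orientation: [-2.329, -2.109, 0.001]
ft_force: [-0.4, -4.2, -0.4]
gripper_width: 0.0126
finger_force: 88.5
clock: 18.77
eef_pos: [0.5357, -0.1711, 0.0732]
orientation: [-2.328, -2.109, 0.001]
ft_force: [0.1, -3.6, 0.3]
gripper_width: 0.0127
finger_force: 88.5
clock: 19.02
eef_pos: [0.5358, -0.1701, 0.0732]
orientation: [-2.328, -2.109, 0.0]
ft_force: [0.5, -3.6, -0.5]
gripper_width: 0.0124
finger_force: 88.6
```

```bash
python3 -m crank '[{"delta_pos":[1,0,0],"turn":[0,0,0]},{"delta_pos":[0,0,0],"turn":[0,0,0]}]'; python3 -m crank '[{"delta_pos":[1,0,0],"turn":[0,0,0]},{"delta_pos":[0,0,0],"turn":[0,0,0]}]'
```

```text
clock: 19.27
eef_pos: [0.5359, -0.17, 0.0734]
orientation: [2.327, 2.109, -0.003]
ft_force: [-0.9, -6.9, -0.7]
gripper_width: 0.0126
finger_force: 88.7
clock: 19.52
eef_pos: [0.5359, -0.1699, 0.0735]
orientation: [2.326, 2.108, -0.005]
ft_force: [-2.2, -9.0, 0.0]
gripper_width: 0.0124
finger_force: 88.7
```

```bash
python3 -m crank '[{"delta_pos":[1,0,0],"turn":[0,0,0]},{"delta_pos":[0,0,0],"turn":[0,0,0]}]'
```

```text
clock: 19.77
eef_pos: [0.5359, -0.1699, 0.0736]
orientation: [2.324, 2.108, -0.007]
ft_force: [-2.9, -12.2, -0.1]
gripper_width: 0.0123
finger_force: 88.6
```

```bash
python3 -m crank '[{"delta_pos":[-1.2,0,0],"turn":[0,0,0]},{"delta_pos":[-1,0,0],"turn":[0,0,0]},{"delta_pos":[0,0,0],"turn":[0,0,0]}]' && python3 -m crank '[{"delta_pos":[0,0,0],"turn":[0,0,0]},{"delta_pos":[0,0,0],"turn":[0,0,0]},{"delta_pos":[0,0,0],"turn":[0,0,0]},{"delta_pos":[0,0,0],"turn":[0,0,0]}]' 140 30; python3 -m crank '[{"delta_pos":[0,0,-15],"turn":[0,0,0]},{"delta_pos":[0,0,-30],"turn":[0,0,0]},{"delta_pos":[0,0,-40],"turn":[0,0,0]},{"delta_pos":[-20,0,-30],"turn":[0,0,0]},{"delta_pos":[0,0,0],"turn":[0,0,0]}]'
python3 -c "
from h import *
im=grab_frame('wrist');cv2.imwrite('pics/w7.png',im[:,:,::-1])
for l in ('collar_face','wide_clip_bore','wide_clip','wide_clip_tab'):
        for d in tip_of('wrist',l)[:2]: print(l,round(d['conf'],2),np.round(d['location'],4))
u,v=pix('wrist',[.536,-.165,.07]).astype(int);print(u,v)
h=75;y0=max(v-h,0);x0=max(u-h,0);k=im[y0:v+h,x0:u+h,::-1];cv2.imwrite('pics/c7.png',cv2.convertScaleAbs(cv2.resize(k,None,fx=4,fy=4,interpolation=2),alpha=1.4))"
```

```text
clock: 20.15
eef_pos: [0.5359, -0.17, 0.0734]
orientation: [2.328, 2.109, -0.002]
ft_force: [-0.7, -5.5, 0.3]
gripper_width: 0.0123
finger_force: 88.6
clock: 20.65
eef_pos: [0.536, -0.1689, 0.0732]
orientation: [-2.328, -2.108, -0.0]
ft_force: [0.2, -0.2, 0.1]
gripper_width: 0.0383
finger_force: 0.0
clock: 21.28
eef_pos: [0.5361, -0.1911, 0.193]
orientation: [2.324, 2.102, 0.004]
ft_force: [0.7, -0.8, -0.1]
gripper_width: 0.0384
finger_force: 0.0
collar_face 0.56 [ 0.5393 -0.1547  0.0586]
wide_clip_bore 0.68 [ 0.5366 -0.1673  0.06  ]
wide_clip 0.91 [ 0.5364 -0.1681  0.0417]
wide_clip_tab 0.74 [ 0.5336 -0.1712  0.0976]
275 171
```

View pics/c7.png

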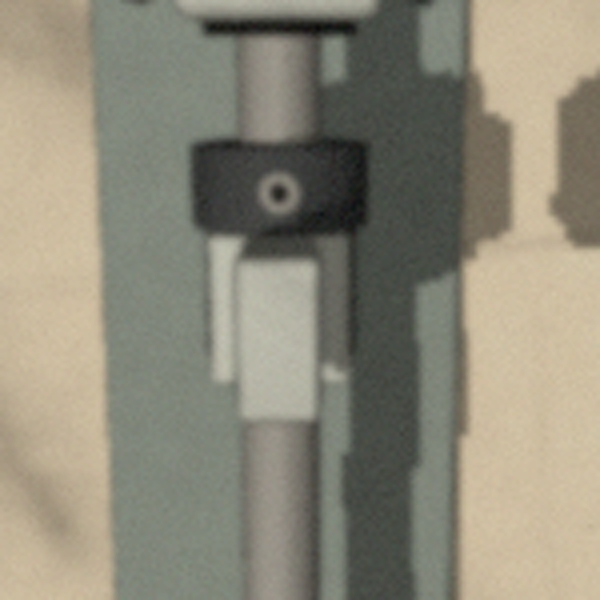

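The clip sits upright on the rod at crop (280,330), flush against the dark collar (280,190), and the gripper is clear. Handing in.

```bash
python3 -c "
from bench import *
print(close_job())"
```

```text
the job is handed in; nothing more can be done
None
```

The wide clip snapped home on the bare rod (highest reading about 10 N), was slid until it met the collar and let go there, upright and flush in the last picture; the job was handed in at about 21 s, verdict not shown.

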